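# Dispense a test-kit carton and add it to the pile

### The arm

A 6-joint arm with a two-finger parallel gripper is mounted at the origin on the work surface. World frame = base frame: x ahead of the robot, y to its left, z up, the work surface at z = 0. Lengths are in m, angles in rad, forces in N, time in s.
With the tool pointing down it reaches from about 0.325 to 0.9 m from the base axis. Payload 6.1 kg.
Tool frame: the origin (TCP) lies midway between the tips of the shut fingers; the grasp point (between the pads) lies 19 mm behind it; z points along the fingers, y is the line along which they close (so a half turn about z gives the same grasp; the last joint's range is limited). The gripper opens to 85 mm and grips with 20 to 120 N. Pads are 22 mm wide; open, the fingers measure 114 mm over their backs; the gripper's body (76 mm by 85 mm) begins 54 mm behind the grasp point. The pads swing forward as they close: fully open they stand 13 mm farther back than shut.
Start: joints at [-1.292, 0.22, 1.526, -0, 1.395, -0.126], TCP at [0.246, -0.574, 0.2] pointing down, gripper open.
Joint ranges: [-2.98, 2.98], [-0.91, 2.08], [0.09, 2.57], [-1.24, 4.39], [0.2, 2.65], [-2.68, 2.68]. Speed limits (rad/s): [2.57, 2.57, 3.01, 3.14, 3.14, 3.14].

### API

Orientations are given as [roll, pitch, yaw] about the fixed x, y, z axes, in that order (R = Rz(yaw) Ry(pitch) Rx(roll)).
In Python, from plant import movep, move_l, set_joints, gripper_to, hold, inverse_kinematics, observe, get_image, get_calibration, Unreachable, job_done gives the robot as it stands. Calls block until the motion is done:
- movep(position, orientation): joint-space move of the TCP to a pose.
- move_l(position, feed=0.15, rotation=None, max_force=None): straight line of the TCP; rotation=None keeps the orientation; feed is the mean speed in m/s. With max_force (N) it stops when the force on the tool has changed by that much, and returns True; else False.
- set_joints(angles): joint-space move.
- gripper_to(opening, f_grip=None): finger opening in m; f_grip is the grip in N (None keeps the last); returns when the fingers have stopped.
- hold(seconds).
- inverse_kinematics(position, orientation): joint angles nearest the present ones, or None.
- observe(): the state.
- get_image(name): name is "side" or "top" or "wrist"; returns (picture, depth): 420x560x3 uint8, red, green, blue; 420x560 float32, m along the optical axis (not along the pixel's ray), 0 where there is no reading.
- get_calibration(name): a dict with "intrinsics" (3x3 intrinsics, pixels), "world_from_camera" (4x4, takes a point from camera to world coordinates). Camera axes: x right, y down, z forward; pixel columns grow to the right and rows downward; lengths in m; the calibration is good to about 2 mm. A picture is of the moment at which its call begins: read the wrist's pose just before it. get_calibration takes no time and is no camera call; for the wrist camera it gives the pose at the moment of the call.
A pose or a line that the arm cannot do raises Unreachable and nothing moves.
- job_done(): hands the job in; it is judged then, once.
The state is a dict: "time_s": time; "q": joint angles; "joint_velocities": joint speeds; "joint_torque": joint torques, N m; "eef_pos": TCP position; "tcp_rot": TCP orientation; "ft_force": force on the tool from outside, world axes, zero at the start; "torque": the same for the moment, N m; "opening": finger opening in m; "grasp_force": force on a finger pad.
Only numpy, scipy, OpenCV 4.12 (cv2) and the standard library are available. Lean on these libraries where they do the work, as an engineer would, in place of code of your own. Each camera call takes 0.05 s, during which the arm holds its last target. There are 200 camera calls.

### The job

Push the red plate of the carton dispenser all the way in to its stop, once, so that it ejects the lowest test-kit carton, and let it spring back fully. Then take the ejected carton and set it (do not drop it) flat and square on top of the pile on the steel tray, edges in line with the carton below and long sides matching, either end forward. Let go, and leave the pile, the cartons left in the magazine, the white meter, the bottle and the thermometer where they are.

Things in the scene. Friction and masses are not known exactly. Their poses are not given: they have to be found in the camera images.
- dispenser: fixed dispenser: a magazine 84 x 68 mm, walls to 76 mm high (clear sides, blue front and back), open on top, three cartons stacked on its floor 12 mm above the table. Origin on the table under the magazine's centre; +x is the way the slide is pushed and cartons come out, through a 30 mm high gate under the front (+x) wall. Cartons keep its orientation (x along its x)
- outlet (a point): outlet of the dispenser, where a fully ejected carton's centre comes to rest: middle of the top of a grey tongue 40 mm wide, 12 mm above the table, at dispenser x = 78 mm, y = 0. The tongue starts at the front wall and ends in a lip 18 mm high at x = 122 to 126 mm. No side walls: the carton overhangs it 8 mm on both y sides and can be gripped across its 56 mm width from above
- slide (a joint): travel of the dispenser's slide in m: 0 = out (rest), 0.090 = fully in against a hard stop, moving along the dispenser's +x. A spring returns it by itself to 0: about 5 N at the start and 11 N at full travel (plus 1 to 2 N carton friction). The first 12 mm are idle, then it moves the lowest carton. As it returns the cartons above drop down.
- push_face (a point): centre of the rear face (towards the dispenser's -x) of the slide's red push plate, which is 56 mm wide (dispenser's y), 8 mm thick and upright, from 14 to 65 mm above the table; this point is 42 mm above the table, at dispenser x = -153 mm when out and -63 mm when fully in. Push it along the dispenser's +x. Nothing stands behind it.
- carton_a: white test-kit carton with a blue band round it near one end and a green patch on top, 72 (its x) x 56 (its y) x 26 mm high, closed and rigid, about 80 g; origin at the centre of its underside, z up. Starts lowest in the magazine: the one to eject and stack
- carton_b: white test-kit carton with a blue band round it near one end and a green patch on top, 72 (its x) x 56 (its y) x 26 mm high, closed and rigid, about 80 g; origin at the centre of its underside, z up. Starts second from below in the magazine and stays in it
- carton_c: white test-kit carton with a blue band round it near one end and a green patch on top, 72 (its x) x 56 (its y) x 26 mm high, closed and rigid, about 80 g; origin at the centre of its underside, z up. Starts at the top of the magazine and stays in it
- tray: shallow steel tray, 110 (x) x 94 (y) x 12 mm high, floor 4 mm thick, holding the pile; origin at the centre of its underside
- pile_0: white test-kit carton with a blue band round it near one end and a green patch on top, 72 (its x) x 56 (its y) x 26 mm high, closed and rigid, about 80 g; origin at the centre of its underside, z up. Lower carton of the pile, in the tray
- pile_1: white test-kit carton with a blue band round it near one end and a green patch on top, 72 (its x) x 56 (its y) x 26 mm high, closed and rigid, about 80 g; origin at the centre of its underside, z up. Upper carton of the pile; its top is 56 mm above the table
- meter: white handheld meter with grey screen and blue keys, lying flat, 95 x 55 x 22 mm; origin at the centre of its underside; leave alone
- spray: white bottle with red cap, radius 30 mm, 140 mm high; origin at the centre of its underside; leave alone
- thermometer: white thermometer stick with a red end, lying flat, 118 (x) x 22 x 12 mm; origin at the centre of its underside; leave alone
There are look-alikes about, which are no part of the job. Leave any orange or purple look-alike of the pile_0 alone.

How it is judged:
On the way, in this order (a step that is already met when the one before it is completed fails the run):
1. the slide is pushed in fully (at least 86 of 90 mm) (value of joint slide above 0.086 m), for 0.05 s.
2. the slide has sprung back out (within 4 mm) and the lowest carton lies out on the outlet (value of joint slide below 0.004 m and x of carton_a in the frame of dispenser above 0.065 m), for 0.2 s.
At the end, for the whole second after the job is handed in: The ejected carton lies flat (4 degrees) and at rest on the pile; each pile carton is within 9 mm and 8 degrees of the one below; the slide is back out (within 4 mm); the other two cartons are still stacked on the magazine floor (within 12 mm of its middle) (value of joint slide below 0.004 m and horizontal distance between carton_a and pile_1 below 0.009 m and angle between the x axis of carton_a and the x axis of pile_1, either way round below 0.14 rad and z of carton_a in the frame of pile_1 between 0.022 and 0.03 m and angle between each of carton_a, pile_1's own z axis and vertical below 0.07 rad and horizontal distance between pile_1 and pile_0 below 0.009 m and angle between the x axis of pile_1 and the x axis of pile_0, either way round below 0.14 rad and linear speed of carton_a below 0.02 m/s and x of carton_b in the frame of dispenser between -0.012 and 0.012 m and y of carton_b in the frame of dispenser between -0.012 and 0.012 m and x of carton_c in the frame of dispenser between -0.012 and 0.012 m and y of carton_c in the frame of dispenser between -0.012 and 0.012 m and z of carton_c in the frame of carton_b above 0.02 m and height (world z) of carton_b below 0.02 m); the robot touches nothing.
It fails at once if the ejected carton is dropped (moves at over 0.5 m/s with no finger on it; a fall of about 13 mm) (contact force between carton_a and the fingers below 0.05 N and linear speed of carton_a above 0.5 m/s).
It fails at once if the slide is pushed a second time (over 20 mm) after the carton has been taken from the outlet (value of joint slide above 0.02 m and (x of carton_a in the frame of dispenser above 0.15 m or height (world z) of carton_a above 0.045 m)).
It fails at once if the pile or its tray is shifted by more than 20 mm (distance of any of tray, pile_0, pile_1 from where it was at the start of the episode above 0.02 m).
It fails at once if the meter, the bottle or the thermometer is moved by more than 25 mm or the bottle is tipped (distance of any of meter, spray, thermometer from where it was at the start of the episode above 0.025 m or angle between spray's own z axis and vertical above 0.35 rad).
It also fails if it takes over 54 s, if anything falls off the work surface, if the arm or the gripper's body presses on something with over 40 N, if the wrist force passes 120 N, or if a joint passes its speed limit or range.

## Working session

There is one attempt and no reset: what is moved stays moved. The work goes in short steps, each a Python script; the robot and the scene stay as the last script left them, time stands still between calls to the robot, and variables do not carry over. Pictures are saved under pics/ and viewed, at most 10 in all, crops included, and the job is handed in when it is done.

```bash
mkdir -p pics; ls; python3 - <<'E'
from plant import *
import cv2,numpy as np
for n in("top","side"):
    im,d=get_image(n); np.save(f"pics/{n}.npy",d); cv2.imwrite(f"pics/{n}0.png",im[:,:,::-1]); c=get_calibration(n); print(n,np.round(c["intrinsics"],1).tolist(),np.round(c["world_from_camera"],3).tolist())
E
```

```text
pics
top [[422.0, 0.0, 286.8], [0.0, 422.0, 212.6], [0.0, 0.0, 1.0]] [[0.013, -0.977, 0.214, 0.32], [-1.0, -0.011, 0.008, -0.063], [-0.005, -0.214, -0.977, 1.213], [0.0, 0.0, 0.0, 1.0]]
side [[381.0, 0.0, 279.2], [0.0, 381.0, 209.7], [0.0, 0.0, 1.0]] [[-0.896, -0.291, 0.335, 0.279], [-0.444, 0.605, -0.661, 0.547], [-0.01, -0.741, -0.671, 0.656], [0.0, 0.0, 0.0, 1.0]]
```

View pics/top0.png

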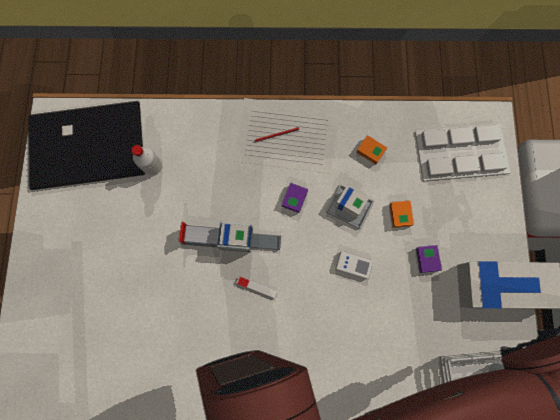

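View pics/side0.png

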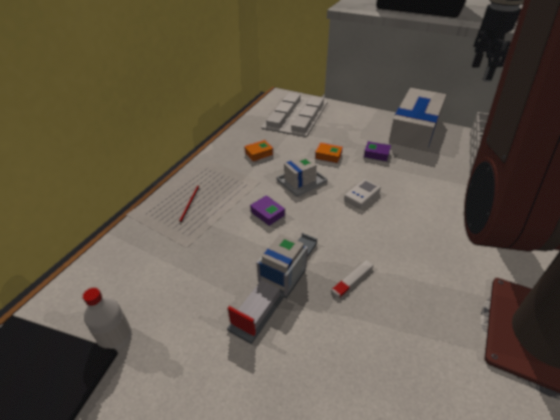

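The top view shows the dispenser with its red plate at (182,233), magazine at (235,236) and tongue end at (280,242). The white pile on its tray is at (351,204). The look-alikes are orange at (372,150) and (401,214), and purple at (294,198) and (429,259). Only (351,204) is white on a steel tray, so that is the pile. I'll confirm it in an enlarged crop.

```bash
python3 - <<'E'
import cv2
im=cv2.imread("pics/top0.png")
a=cv2.resize(im[205:265,170:290],None,fx=6.5,fy=6.5,interpolation=cv2.INTER_CUBIC)[:,:780]
b=cv2.resize(im[176:236,310:390],None,fx=9,fy=9,interpolation=cv2.INTER_CUBIC)
cv2.imwrite("pics/a.png",a);cv2.imwrite("pics/b.png",b)
E
```

```text
(no output)
```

View pics/a.png

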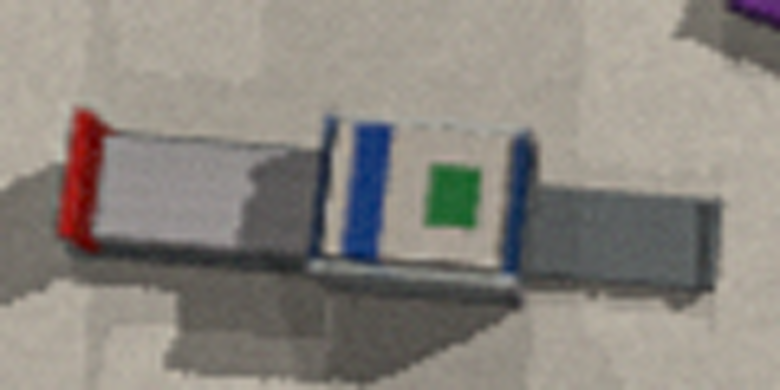

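View pics/b.png

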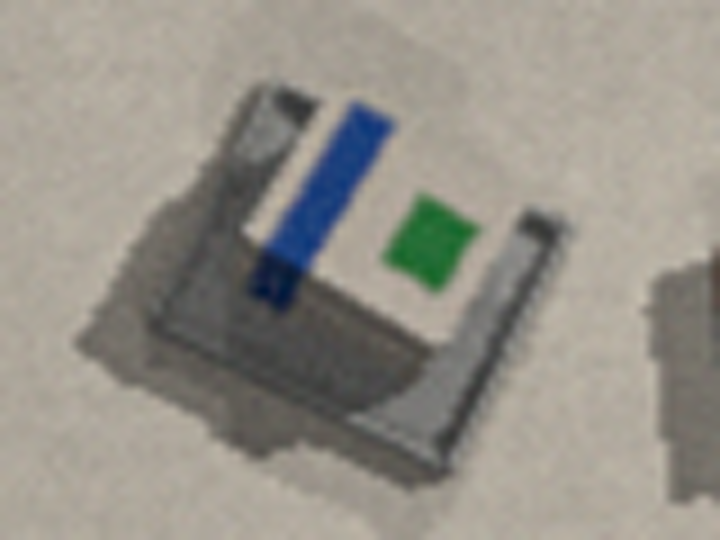

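The crop confirms the white pile on the steel tray: carton top corners are near (318,98), (245,230), (440,338) and (517,205). The magazine rim corners are near (328,118), (532,130), (518,285) and (312,265). Next I'll compute the rough poses.

```bash
cat > h.py <<'E'
from plant import *
import numpy as np, cv2
def ray(cal,uv,z):
    K,T=np.array(cal["intrinsics"]),np.array(cal["world_from_camera"])
    d=T[:3,:3]@np.linalg.inv(K)@np.array([uv[0],uv[1],1.]); return T[:3,3]+d*(z-T[2,3])/d[2]
E
python3 - <<'E'
from h import *
c=get_calibration("top")
f=lambda p,s,o,z:ray(c,[(p[0]+.5)/s-.5+o[0],(p[1]+.5)/s-.5+o[1]],z)[:2]
def rep(n,P):
    P=np.array(P);print(n,np.round(P,4).tolist(),"ctr",P.mean(0).round(4),"edges",[round(np.linalg.norm(P[i]-P[(i+1)%len(P)]),4) for i in range(len(P))],"yaw",np.degrees(np.arctan2(*(P[1]-P[0])[::-1])).round(1))
A=(6.5,(170,205))
rep("mag",[f(p,*A,.076) for p in[(325,118),(534,131),(519,280),(310,262)]])
rep("lip",[f(p,*A,.018) for p in[(719,201),(714,291)]])
rep("plate",[f(p,*A,.065) for p in[(76,108),(58,240)]])
rep("tongue/lip mid",[f(p,*A,z) for p,z in[((67,174),.065),((716.5,246),.018)]])
rep("pile",[f(p,9,(310,176),.056) for p in[(318,98),(517,210),(440,340),(245,230)]])
d=np.load("pics/top.npy")
T=np.array(c["world_from_camera"]);K=np.array(c["intrinsics"])
for u,v in[(237,230),(355,200),(270,241),(330,250)]:
    z=d[v,u];print(u,v,(T[:3,:3]@np.linalg.inv(K)@[u*z,v*z,z]+T[:3,3]).round(4))
E
```

```text
mag [[0.538, 0.1303], [0.5335, 0.0418], [0.4703, 0.0462], [0.4768, 0.1337]] ctr [0.5046 0.088 ] edges [np.float64(0.0886), np.float64(0.0634), np.float64(0.0878), np.float64(0.0614)] yaw -92.9
lip [[0.514, -0.0353], [0.4741, -0.0338]] ctr [ 0.4941 -0.0346] edges [np.float64(0.0399), np.float64(0.0399)] yaw 177.8
plate [[0.5432, 0.2388], [0.4863, 0.2427]] ctr [0.5148 0.2407] edges [np.float64(0.057), np.float64(0.057)] yaw 176.1
tongue/lip mid [[0.5147, 0.2408], [0.494, -0.0345]] ctr [0.5043 0.1031] edges [np.float64(0.2761), np.float64(0.2761)] yaw -94.3
pile [[0.6511, -0.2178], [0.6153, -0.2796], [0.5733, -0.2545], [0.6079, -0.1943]] ctr [ 0.6119 -0.2365] edges [np.float64(0.0714), np.float64(0.049), np.float64(0.0695), np.float64(0.0492)] yaw -120.1
237 230 [0.5154 0.0796 0.0928]
355 200 [ 0.6117 -0.2457  0.056 ]
270 241 [ 0.4981 -0.0064  0.0157]
330 250 [ 0.4766 -0.1794 -0.0017]
```

```bash
cat >> h.py <<'E'
Y=np.radians(-94.3); O=np.array([.5035,.0893])
ex=np.array([np.cos(Y),np.sin(Y)]); ey=np.array([-ex[1],ex[0]])
def D(x,y,z): return [*(O+x*ex+y*ey),z]
def inD(p): q=np.array(p[:2])-O; return (q@ex,q@ey)
E
python3 - <<'E'
from h import *
print(observe()["tcp_rot"])
best=min([Y,Y+np.pi],key=lambda y:(abs(inverse_kinematics(D(-.195,0,.2),[np.pi,0,y])[5]) if inverse_kinematics(D(-.195,0,.2),[np.pi,0,y]) is not None else 9))
print(best)
R=[np.pi,0,best]
move_l([.26,-.56,.3],feed=.3)
movep(D(-.195,0,.2),R); gripper_to(0.0,40)
move_l(D(-.195,0,.036),feed=.2)
o=observe();print(o["time_s"],o["q"],o["eef_pos"],inD(o["eef_pos"]),o["opening"])
im,d=get_image("side");cv2.imwrite("pics/s1.png",cv2.resize(im[150:360,180:400,::-1],None,fx=2.7,fy=2.7))
E
```

```text
[-3.13985842e+00 -1.75117317e-04  4.04831390e-01]
1.4957471689591404
5.4333 [ 3.67599550e-01  3.09552772e-01  1.74505138e+00 -2.30046829e-06
  1.08483575e+00  4.42633084e-01] [0.51919998 0.28417225 0.03728692] (np.float64(-0.19550087933366558), np.float64(0.0010445168883720984)) -0.00017544439190188746
```

View pics/s1.png

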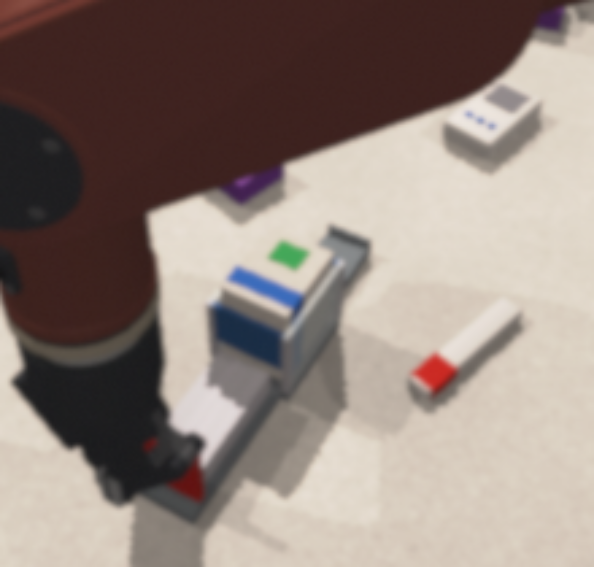

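The shut gripper stands just behind the red plate, which is near (175,480) in the crop, and is centred on it. Now I'll push.

```bash
python3 - <<'E'
from h import *
s=move_l(D(-.066,0,.036),feed=.06,max_force=28)
o=observe();print(s,o["time_s"],inD(o["eef_pos"]),o["ft_force"])
hold(.1);o=observe();print(inD(o["eef_pos"]),o["ft_force"])
im,d=get_image("side");cv2.imwrite("pics/s2.png",cv2.resize(im[150:360,180:400,::-1],None,fx=2.7,fy=2.7))
E
```

```text
False 7.7833 (np.float64(-0.06621197086047254), np.float64(-2.0909285445340524e-05)) [ 0.25511112 -0.10472835 -0.26230587]
(np.float64(-0.06613750322767241), np.float64(-7.983859475158959e-06)) [ 0.26993068 -0.52820824  0.49735385]
```

View pics/s2.png

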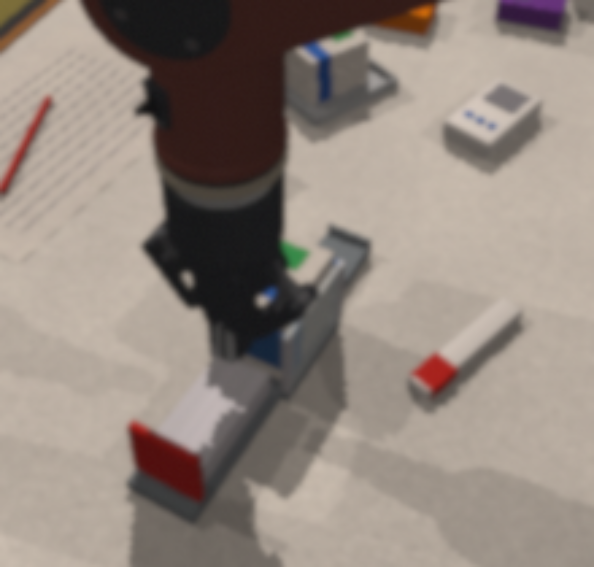

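The picture shows the red plate still out at about (165,460). The fingers are on its far side at about (230,345), the tongue is empty and there is no force, so the fingers never engaged the plate. I'll check where the tips really are.

```bash
python3 - <<'E'
from h import *
o=observe();print(o["eef_pos"],o["tcp_rot"],o["opening"],o["ft_force"])
c=get_calibration("side");K=np.array(c["intrinsics"]);Ti=np.linalg.inv(np.array(c["world_from_camera"]))
def pr(p): q=K@(Ti@[*p,1])[:3]; q=q[:2]/q[2]; return q.round(1),((q-[180,150])*2.7).round(0)
print("tcp",pr(o["eef_pos"]))
for n,p in dict(start=[.5192,.2842,.0373],plate_tl=D(-.153,-.028,.065),plate_tr=D(-.153,.028,.065),plate_br=D(-.153,.028,.014),magc=D(-.042,0,.076)).items(): print(n,pr(p))
im,d=get_image("side");cv2.imwrite("pics/s3.png",cv2.resize(im[225:350,210:330,::-1],None,fx=4.8,fy=4.8,interpolation=cv2.INTER_CUBIC))
im,d2=get_image("top")
cv2.imwrite("pics/t3.png",cv2.resize(im[190:270,165:295,::-1],None,fx=6,fy=6,interpolation=cv2.INTER_CUBIC))
E
```

```text
[0.50841977 0.15525187 0.03597334] [-3.14156953e+00  2.09665596e-06  1.49601518e+00] 0.0001426623100509792 [ 0.24533856  0.74578344 -0.04997949]
tcp (array([266.2, 288.8]), array([233., 375.]))
start (array([226.6, 340.6]), array([126., 515.]))
plate_tl (array([252.9, 320.8]), array([197., 461.]))
plate_tr (array([227. , 306.9]), array([127., 424.]))
plate_br (array([229.8, 322.3]), array([134., 465.]))
magc (array([272.1, 267.5]), array([249., 317.]))
```

View pics/s3.png

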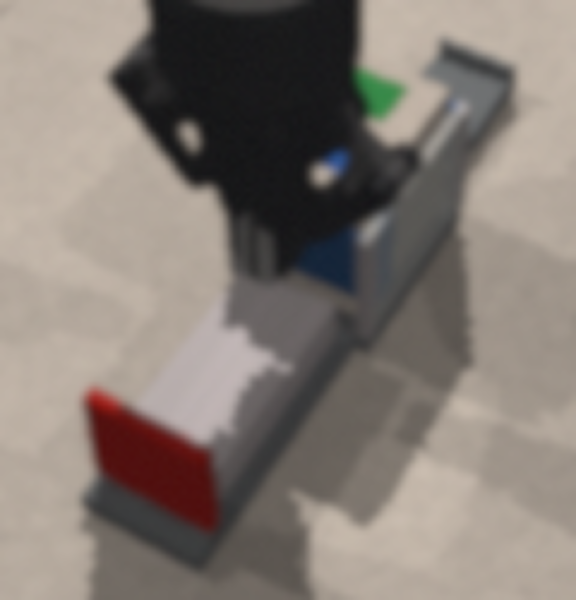

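The plate is intact and fully out, and the fingers are in front of it. The visible tips at image (264,282) sit about 7 px above the projected TCP at (266,289), so they may be higher than reported. I'll check the depth there.

```bash
python3 - <<'E'
from h import *
im,d=get_image("side");c=get_calibration("side");K=np.array(c["intrinsics"]);T=np.array(c["world_from_camera"])
def P(u,v): z=float(d[v,u]); return (T[:3,:3]@np.linalg.inv(K)@[u*z,v*z,z]+T[:3,3])
for u,v in [(263,274),(263,277),(263,279),(263,281),(263,283),(263,286),(263,290),(240,316),(243,322),(232,310),(250,332),(231,307),(245,308)]:
    p=P(u,v); print(u,v,im[v,u],p.round(4),np.round(inD(p),4))
E
```

```text
263 274 [54 53 52] [0.5068 0.1669 0.0966] [-0.0776 -0.0026]
263 277 [54 53 52] [0.5071 0.167  0.0877] [-0.0778 -0.0022]
263 279 [54 53 53] [0.508  0.1659 0.0798] [-0.0767 -0.0012]
263 281 [56 55 54] [0.5072 0.1678 0.0765] [-0.0786 -0.0022]
263 283 [81 78 77] [0.5226 0.1427 0.0313] [-0.0547  0.015 ]
263 286 [104  99  98] [0.5185 0.1502 0.0329] [-0.0619  0.0104]
263 290 [106 100 100] [0.5148 0.1574 0.0306] [-0.0687  0.0061]
240 316 [86 16 15] [0.5146 0.2425 0.0589] [-0.1536 -0.0004]
243 322 [81 16 15] [0.5094 0.243  0.0438] [-0.1537 -0.0057]
232 310 [128  24  20] [0.5319 0.2407 0.0639] [-0.1531  0.017 ]
250 332 [79 18 17] [0.4959 0.244  0.0211] [-0.1537 -0.0192]
231 307 [168  79  72] [0.5372 0.2357 0.0631] [-0.1485  0.0226]
245 308 [183 173 172] [0.5253 0.2099 0.0325] [-0.1219  0.0127]
```

View pics/t3.png

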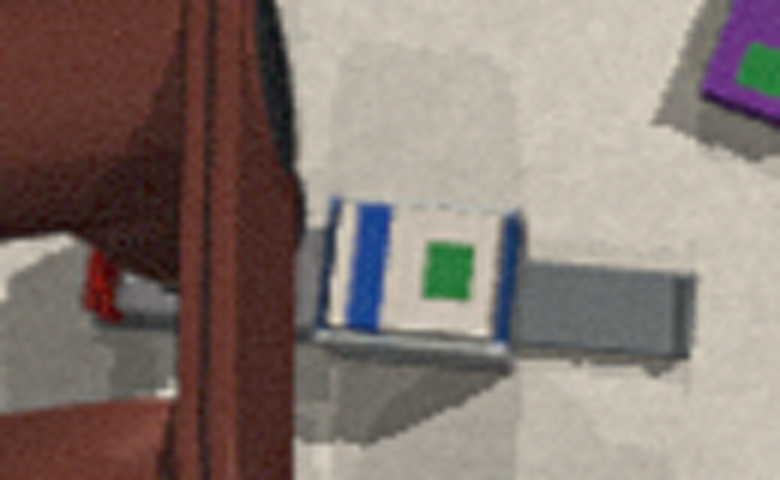

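Depth puts the fingertips at z≈0.075, while the reported TCP is at z=0.036. The tips are therefore about 38 mm higher than reported, so the fingers passed over the 65 mm plate. The horizontal position agrees (x_d −0.078 for the finger's rear face). I'll confirm the offset by touching the bare table behind the plate.

```bash
python3 - <<'E'
from h import *
move_l(D(-.066,0,.07),feed=.2)
move_l(D(-.21,0,.07),feed=.3)
move_l(D(-.21,0,.02),feed=.2)
s=move_l(D(-.21,0,-.06),feed=.04,max_force=6)
o=observe();print(s,o["time_s"],o["eef_pos"],o["ft_force"])
move_l(D(-.21,0,o["eef_pos"][2]+.03),feed=.15)
im,d=get_image("side");c=get_calibration("side");K=np.array(c["intrinsics"]);T=np.array(c["world_from_camera"])
o=observe();print(o["time_s"],o["eef_pos"])
q=K@(np.linalg.inv(T)@[*o["eef_pos"],1])[:3];print(q/q[2])
for v in range(305,345,3):
  z=float(d[v,222]);p=T[:3,:3]@np.linalg.inv(K)@[222*z,v*z,z]+T[:3,3];print(v,im[v,222],p.round(3),np.round(inD(p),3))
E
```

```text
True 10.675 [ 0.51912085  0.29867201 -0.03072186] [-2.96202352 -0.97284224  7.9554577 ]
11.0833 [ 0.51922357  0.29869466 -0.00105919]
[224.45840613 358.1498739    1.        ]
305 [42 42 42] [0.489 0.312 0.203] [-0.221 -0.031]
308 [31 31 33] [0.486 0.316 0.203] [-0.225 -0.034]
311 [30 30 32] [0.486 0.318 0.198] [-0.226 -0.034]
314 [31 31 33] [0.487 0.318 0.19 ] [-0.226 -0.033]
317 [31 31 32] [0.488 0.318 0.183] [-0.227 -0.033]
320 [30 30 32] [0.487 0.32  0.178] [-0.229 -0.033]
323 [30 31 33] [0.489 0.32  0.169] [-0.229 -0.032]
326 [30 31 32] [0.489 0.321 0.162] [-0.229 -0.032]
329 [30 29 31] [0.498 0.313 0.135] [-0.222 -0.023]
332 [31 30 32] [0.5   0.312 0.124] [-0.222 -0.021]
335 [31 30 33] [0.501 0.311 0.113] [-0.221 -0.019]
338 [30 29 30] [0.504 0.31  0.1  ] [-0.22  -0.016]
341 [28 28 31] [0.505 0.311 0.091] [-0.221 -0.016]
344 [29 29 31] [0.506 0.311 0.081] [-0.221 -0.014]
```

Contact came at reported z = −0.031, which confirms a tool offset of 31 to 38 mm. Reported z = 0 puts the tips at roughly 0.03 to 0.04, inside the plate's height range. I'll push there.

```bash
python3 - <<'E'
from h import *
move_l(D(-.175,0,0),feed=.1,max_force=15)
s=move_l(D(-.066,0,0.),feed=.06,max_force=30)
o=observe();print(s,o["time_s"],inD(o["eef_pos"]),o["eef_pos"],o["ft_force"])
hold(.1);o=observe();print(inD(o["eef_pos"]),o["ft_force"])
im,d=get_image("side");cv2.imwrite("pics/s4.png",cv2.resize(im[150:360,180:400,::-1],None,fx=2.7,fy=2.7))
E
```

```text
True 13.1833 (np.float64(-0.07628809523891168), np.float64(0.0002986900350248816)) [5.09517834e-01 1.65350959e-01 1.71277877e-04] [ 1.50050918  9.85805048 -0.15480777]
(np.float64(-0.07668198220653938), np.float64(0.0002955694643889543)) [ 1.71121764 10.11117679 -1.2757014 ]
```

View pics/s4.png

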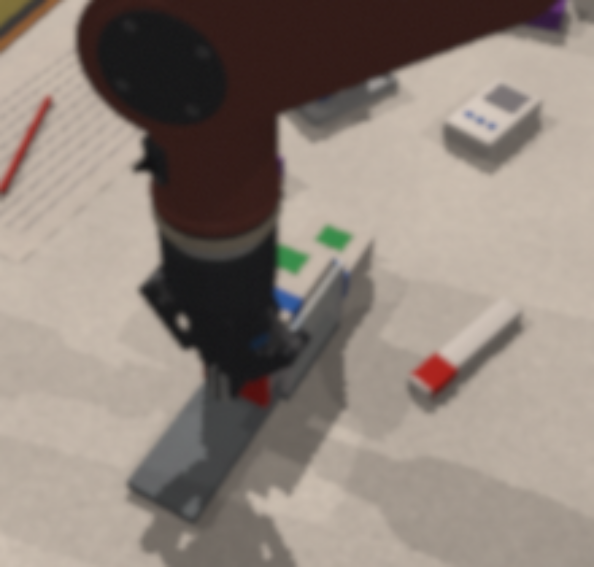

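The carton is out on the tongue, with its green patch at (335,237), and the push stopped on a force jump. I'll press a little further to make sure the slide is against the stop, then retreat slowly.

```bash
python3 - <<'E'
from h import *
s=move_l(D(-.070,0,0.),feed=.03,max_force=15)
o=observe();print(s,o["time_s"],inD(o["eef_pos"]),o["ft_force"])
hold(.1)
move_l(D(-.178,0,0.),feed=.12)
move_l(D(-.20,0,0.),feed=.2)
move_l(D(-.20,0,.12),feed=.3)
gripper_to(.085)
# look down at outlet with wrist camera
R=[np.pi,0,observe()["tcp_rot"][2]]
movep(D(.078,0,.17),R)
o=observe();c=get_calibration("wrist");print(o["time_s"],np.round(c["world_from_camera"],3).tolist(),o["eef_pos"])
im,d=get_image("wrist");np.save("pics/w5.npy",d);np.save("pics/w5c.npy",c["world_from_camera"]);cv2.imwrite("pics/w5.png",im[:,:,::-1]);print(np.round(c["intrinsics"],1).tolist())
E
```

```text
True 13.5417 (np.float64(-0.07655454046896494), np.float64(0.00034409592106282084)) [ 1.99270198 10.04077443 -0.7657369 ]
17.3333 [[0.997, -0.075, -0.021, 0.504], [-0.077, -0.961, -0.265, 0.079], [-0.0, 0.266, -0.964, 0.343], [0.0, 0.0, 0.0, 1.0]] [0.49778359 0.01224346 0.16990689]
[[310.0, 0.0, 276.6], [0.0, 310.0, 204.0], [0.0, 0.0, 1.0]]
```

View pics/w5.png

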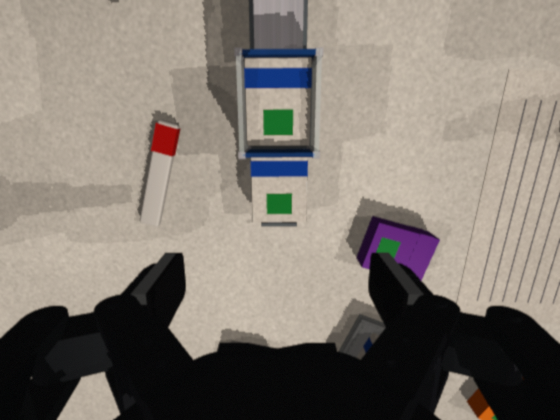

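The wrist view shows the ejected carton on the tongue, spanning u 251 to 308 with its front edge at v≈224. The slide's red plate is back out of frame and the magazine still shows a carton. That uses up the viewing allowance, so from here I'll measure numerically with the depth image.

```bash
cat >> h.py <<'E'
def cloud(d,c):
    K,T=np.array(c["intrinsics"]),np.array(c["world_from_camera"])
    v,u=np.mgrid[:d.shape[0],:d.shape[1]]; d=d.astype(float)
    p=np.stack([(u-K[0,2])/K[0,0]*d,(v-K[1,2])/K[1,1]*d,d],-1)@T[:3,:3].T+T[:3,3]; p[d<=0]=np.nan; return p
def rect(p,z0,z1,ctr,r):
    m=(p[...,2]>z0)&(p[...,2]<z1)&(np.hypot(p[...,0]-ctr[0],p[...,1]-ctr[1])<r)
    n,l,s,_=cv2.connectedComponentsWithStats(m.astype(np.uint8)); q=p[l==1+np.argmax(s[1:,4])]
    (c,(w,h),a)=cv2.minAreaRect((q[:,:2]*1000).astype(np.float32))
    if w<h: w,h,a=h,w,a+90
    return len(q),np.round(c,1),round(w,1),round(h,1),round((a+90)%180-90,1),np.median(q[:,2]).round(4)
E
python3 - <<'E'
from h import *
c=get_calibration("wrist");d=np.load("pics/w5.npy");p=cloud(d,c)
for u,v in[(280,190),(280,215),(190,230),(280,100),(275,20),(281,224),(282,240)]: print(u,v,p[v,u].round(4),np.round(inD(p[v,u]),4))
print("outlet carton",rect(p,.031,.046,D(.078,0,0)[:2],.06))
print("mag top carton",rect(p,.056,.071,D(0,0,0)[:2],.06), D(.078,0,0))
c=get_calibration("top");im,d=get_image("top");p=cloud(np.load("pics/top.npy"),c)
print("pile(top)",rect(p,.048,.064,[.612,-.2365],.06)); hsv=cv2.cvtColor(im,cv2.COLOR_RGB2HSV)
m=(hsv[...,1]>150)&((hsv[...,0]<8)|(hsv[...,0]>172)); vs,us=np.nonzero(m[215:250,165:215]);print("red plate px",us.mean()+165 if len(us) else None)
E
```

```text
280 190 [0.5017 0.0099 0.0375] [0.0793 0.0042]
280 215 [ 0.4998 -0.0162  0.0383] [0.1055 0.0042]
190 230 [ 3.924e-01 -3.860e-02 -1.000e-04] [ 0.1359 -0.1012]
280 100 [0.5077 0.0947 0.0628] [-0.0057  0.0038]
275 20 [0.5087 0.1642 0.033 ] [-0.075  -0.0004]
281 224 [ 0.4998 -0.0334  0.0172] [0.1226 0.0055]
282 240 [ 0.4993 -0.0597 -0.0006] [0.1489 0.007 ]
outlet carton (3594, array([500.3,   9.9]), 67.0, 56.7, 85.6, np.float64(0.0377))
mag top carton (6390, array([506.1,  90.5]), 77.5, 60.5, 85.8, np.float64(0.0638)) [np.float64(0.4976516593075464), np.float64(0.011519559585040973), 0]
pile(top) (509, array([ 612.4, -237.3]), 71.6, 58.0, 59.1, np.float64(0.0561))
red plate px 187.5609756097561
```

The wrist-camera heights are right, with the table at 0 and the carton top at 0.038, so only the fingers are short of the reported TCP. The outlet carton is at (0.500, 0.012), yaw 85.6°. Next I'll look at the pile and check the plate.

```bash
python3 - <<'E'
from h import *
movep([.612,-.237,.17],[np.pi,0,np.radians(59.1)])
c=get_calibration("wrist");im,d=get_image("wrist");p=cloud(d,c)
cv2.imwrite("pics/w6.png",im[:,:,::-1])
print(observe()["time_s"],"pile(wrist)",rect(p,.048,.064,[.612,-.237],.06)); print("tray/pile0 below",rect(p,.003,.046,[.612,-.237],.08))
c=get_calibration("side");im,d=get_image("side");p=cloud(d,c)
m=(im[...,0]>60)&(im[...,1]<40)&(im[...,2]<40)&(np.hypot(p[...,0]-.515,p[...,1]-.22)<.1)&(p[...,2]>.02)
print("red plate",m.sum(),np.round(inD(np.nanmedian(p[m],0)),4))
E
```

```text
18.5417 pile(wrist) (4331, array([ 613.6, -238.3]), 72.0, 56.4, 59.0, np.float64(0.0558))
tray/pile0 below (3672, array([ 606.8, -237.2]), 110.2, 94.2, 62.9, np.float64(0.0049))
red plate 340 [-0.1536 -0.0022]
```

The plate is back out at −0.1536, and the pile is at (0.6136, −0.2383), yaw 59.0°. Now the grasp, 8 mm forward of the carton's centre to keep the gripper body clear of the magazine.

```bash
cat >> h.py <<'E'
C=np.array([.5005,.0124]); G=C+.008*ex; RY=np.radians(85.7)
E
python3 - <<'E'
from h import *
movep([*G,.12],[np.pi,0,RY])
move_l([*G,.03],feed=.2,max_force=10)
s=move_l([*G,-.021],feed=.08,max_force=8)
o=observe();print(s,o["time_s"],o["eef_pos"],o["ft_force"])
if not s:
    gripper_to(.04,30); hold(.1)
    o=observe();print(o["time_s"],o["opening"],o["grasp_force"],o["ft_force"],o["eef_pos"])
E
```

```text
False 21.025 [ 0.50020215  0.00441665 -0.02080139] [ 0.25049818  0.31400994 -0.18665816]
21.5083 0.05528410914267451 33.39248478412628 [-0.61507736 -0.62816953  5.65675846] [ 0.50064646  0.00430804 -0.0202822 ]
```

```bash
python3 - <<'E'
from h import *
z0=observe()["eef_pos"][2]
move_l([*G,z0+.02],feed=.05); move_l([*G,.12],feed=.2)
o=observe();print(o["time_s"],o["opening"],o["grasp_force"],o["ft_force"],z0)
e=np.array([np.cos(np.radians(-121)),np.sin(np.radians(-121))]); P=np.array([.6136,-.2383])+.008*e
movep([*P,.12],[np.pi,0,np.radians(59)])
c=get_calibration("wrist");im,d=get_image("wrist");p=cloud(d,c);cv2.imwrite("pics/w7.png",im[:,:,::-1]);np.save("pics/w7.npy",d)
o=observe();print(o["time_s"],o["opening"],o["eef_pos"],o["tcp_rot"])
T=.038+.12-z0
m=np.hypot(p[...,0]-.6136,p[...,1]+.2383)<.06
print(np.histogram(p[...,2][m],bins=np.arange(0,.26,.01)))
print("held",T,rect(p,T-.01,T+.01,[.6136,-.2383],.06))
E
```

```text
22.825 0.05532453396121001 35.095126032829285 [-0.21708214  0.10744853 -1.57511884] -0.0202821954903823
23.9333 0.05559310624347946 [ 0.60915388 -0.24324605  0.11955138] [-3.14017239e+00 -4.60221250e-04  1.03176243e+00]
(array([ 2318,   683,    76,    67,    99,  1942,     0,     0,     0,
           0,     0,     0,     0,     0,     0,    29,  7145, 13020,
        3995,  1476,  6852,  6094, 10263, 13752, 10482]), array([0.  , 0.01, 0.02, 0.03, 0.04, 0.05, 0.06, 0.07, 0.08, 0.09, 0.1 ,
       0.11, 0.12, 0.13, 0.14, 0.15, 0.16, 0.17, 0.18, 0.19, 0.2 , 0.21,
       0.22, 0.23, 0.24, 0.25]))
held 0.1782821954903823 (19050, array([ 611.8, -240.5]), 83.1, 60.6, -31.0, np.float64(0.1756))
```

```bash
python3 - <<'E'
from h import *
c=get_calibration("wrist");d=np.load("pics/w7.npy");im=cv2.imread("pics/w7.png");p=cloud(d,c)
hsv=cv2.cvtColor(im,cv2.COLOR_BGR2HSV)
e=np.array([np.cos(np.radians(-121)),np.sin(np.radians(-121))]);n=np.array([-e[1],e[0]])
q=p[...,:2]-[.6136,-.2383]; a=q@e*1000;b=q@n*1000; z=p[...,2]
near=(np.hypot(a,b)<60)&(z>.15)&(z<.2)
white=near&(hsv[...,2]>110)
for nm,m in dict(white=white,green=near&(hsv[...,1]>100)&(abs(hsv[...,0]-60)<20)&(hsv[...,2]>50),blue=near&(hsv[...,1]>100)&(abs(hsv[...,0]-112)<14)&(hsv[...,2]>50)).items():
    if m.sum(): print(nm,m.sum(),"a",np.percentile(a[m],[1,50,99]).round(1),"b",np.percentile(b[m],[1,50,99]).round(1),"z",np.percentile(z[m],[1,50,99]).round(4))
for bb in(-20,-10,0,10,20):
    m=white&(abs(b-bb)<2);k=near&(abs(b-bb)<2)&(a<-20)
    print(bb,"near edge a",np.percentile(a[m],[0,2]).round(1) if m.any() else None)
aa=white&(a>-30)&(a<-22); print("tilt z by a",[(x,np.median(z[white&(abs(a-x)<2)]).round(4)) for x in(-32,-25,-18)],[(x,np.median(z[white&(abs(b-x)<2)]).round(4)) for x in(-22,0,22)])
E
```

```text
white 14734 a [-36.2  -0.2  30. ] b [-28.1  -2.1  27.3] z [0.1641 0.1747 0.1832]
green 3033 a [ 3.2 13.3 23.5] b [-12.8  -0.2  12. ] z [0.1753 0.1785 0.1817]
blue 253 a [-36.8 -28.8 -13.6] b [-28.5  -1.1  27.5] z [0.1629 0.1673 0.1716]
-20 near edge a [-36.1 -35.2]
-10 near edge a [-36.7 -35.9]
0 near edge a [-36.7 -36. ]
10 near edge a [-36.7 -36. ]
20 near edge a [-36.8 -36.1]
tilt z by a [(-32, np.float64(0.1661)), (-25, np.float64(0.1682)), (-18, np.float64(0.1702))] [(-22, np.float64(0.1755)), (0, np.float64(0.174)), (22, np.float64(0.1755))]
```

The held carton is centred over the pile, with its near edge at −36.2 mm and sides at ±28 mm. However, it has swung about 16° round the pads, low at the rear end. Lowering it gently onto the pile will press it flat about the pads, and I'll check the tilt before letting go.

```bash
cat >> h.py <<'E'
e=np.array([np.cos(np.radians(-121)),np.sin(np.radians(-121))]);n=np.array([-e[1],e[0]]); P=np.array([.6136,-.2383])+.008*e
def held():
    c=get_calibration("wrist");im,d=get_image("wrist");p=cloud(d,c);hsv=cv2.cvtColor(im,cv2.COLOR_RGB2HSV)
    q=p[...,:2]-[.6136,-.2383];a=q@e*1000;b=q@n*1000;z=p[...,2]*1000
    zc=(observe()["eef_pos"][2]+.058)*1000
    w=(np.hypot(a,b)<60)&(abs(z-zc)<20)&(hsv[...,2]>110)
    k=w&(abs(b)<18)&(a>-30)&(a<20)
    f=np.polyfit(a[k],z[k],1);print("held a",np.percentile(a[w],[1,99]).round(1),"b",np.percentile(b[w],[1,99]).round(1),"tilt deg",np.degrees(np.arctan(f[0])).round(1),"z0",f[1].round(1))
E
python3 - <<'E'
from h import *
print(observe()["eef_pos"],observe()["time_s"])
move_l([*P,.055],feed=.12)
s=move_l([*P,.0245],feed=.03,max_force=10)
hold(.1);o=observe();print(s,o["time_s"],o["eef_pos"],P,o["ft_force"],o["opening"],o["grasp_force"]);held()
E
```

```text
[ 0.60915388 -0.24324605  0.11955138] 23.9333
True 25.4417 [ 0.60920461 -0.24556475  0.03362253] [ 0.6094797  -0.24515734] [-1.06007508 -0.98716739  2.9384516 ] 0.055247918144687914 35.88880956172943
held a [-34.6  32.4] b [-26.6  28.4] tilt deg 12.5 z0 88.9
```

The pads resist, and tilt is still 12.5° at 10 N. Rather than press harder on the pile, I'll lift a little, tilt the tool about the pad axis to level the carton, measure it, and then lower it.

```bash
cat >> h.py <<'E'
from scipy.spatial.transform import Rotation as Ro
L=.052
def tiltpose(th,piv):
    N=np.array([*n,0]);r=Ro.from_rotvec(N*th)*Ro.from_euler("xyz",[np.pi,0,np.radians(59)])
    return (np.array(piv)-L*(np.cos(th)*np.array([0,0,1])+np.sin(th)*np.array([*e,0]))).tolist(), r.as_euler("xyz").tolist()
E
python3 - <<'E'
from h import *
move_l([*P,.055],feed=.1);held()
p,r=tiltpose(np.radians(13),[*P,.055+L])
move_l(p,feed=.04,rotation=r);hold(.1)
o=observe();print(o["time_s"],o["eef_pos"],p,o["opening"])
c=get_calibration("wrist");im,d=get_image("wrist");q=cloud(d,c);hsv=cv2.cvtColor(im,cv2.COLOR_RGB2HSV)
x=q[...,:2]-[.6136,-.2383];a=x@e*1000;b=x@n*1000;z=q[...,2]*1000
w=(np.hypot(a,b)<65)&(abs(z-113)<18)&(hsv[...,2]>110)
k=w&(abs(b)<18)&(a>-28)&(a<20);f=np.linalg.lstsq(np.c_[a[k],b[k],np.ones(k.sum())],z[k],rcond=None)[0]
print(w.sum(),"a",np.percentile(a[w],[1,99]).round(1),"b",np.percentile(b[w],[1,99]).round(1),"slopes deg",np.degrees(np.arctan(f[:2])).round(2),"z",f[2].round(1))
E
```

```text
held a [-35.1  31.8] b [-26.1  28.9] tilt deg 12.7 z0 111.1
26.45 [ 0.61542631 -0.23469288  0.05600182] [0.6155043300155886, -0.2351306626274316, 0.05633275663116777] 0.05513439221447374
15866 a [-35.4  33.2] b [-26.6  27.9] slopes deg [-0.5  -0.03] z 111.6
```

The carton is now level (−0.5°) and centred within about 1 mm. Its bottom is about 30 mm above the pile top, so I'll lower it.

```bash
python3 - <<'E'
from h import *
p=np.array(observe()["eef_pos"]);p,r=tiltpose(np.radians(13),[*P,.055+L])
p=np.array(p)
move_l(p-[0,0,.022],feed=.08)
s=move_l(p-[0,0,.033],feed=.02,max_force=4)
hold(.1)
o=observe();print(s,o["time_s"],p[2]-o["eef_pos"][2],o["ft_force"])
im,d=get_image("wrist");q=cloud(d,get_calibration("wrist"));hsv=cv2.cvtColor(im,cv2.COLOR_RGB2HSV)
x=q[...,:2]-[.6136,-.2383];a=x@e*1000;b=x@n*1000;z=q[...,2]*1000
w=(np.hypot(a,b)<65)&(abs(z-82)<14)&(hsv[...,2]>110)
k=w&(abs(b)<18)&(a>-28)&(a<20);f=np.linalg.lstsq(np.c_[a[k],b[k],np.ones(k.sum())],z[k],rcond=None)[0]
print("a",np.percentile(a[w],[1,99]).round(1),"b",np.percentile(b[w],[1,99]).round(1),"slopes",np.degrees(np.arctan(f[:2])).round(2),"z",f[2].round(1))
E
```

```text
True 27.475 0.029845967075552933 [-0.24246228 -0.09484994  6.12603913]
a [-34.9  33.6] b [-25.9  28.6] slopes [-0.2   0.09] z 82.1
```

It is seated: flat, with the top at 82.1 mm against an expected 82. I'll release it, back off along the tool axis and verify.

```bash
python3 - <<'E'
from h import *
gripper_to(.062);gripper_to(.08)
th=np.radians(13);up=np.array([*(e*np.sin(th)),np.cos(th)])
p=np.array(observe()["eef_pos"]); move_l(p+.03*up,feed=.06); move_l(p+.12*up,feed=.2)
movep([.6136,-.2383,.2],[np.pi,0,np.radians(59)])
hold(.2);q=cloud(get_image("wrist")[1],get_calibration("wrist"))
print(observe()["time_s"],"stack",rect(q,.074,.09,[.6136,-.2383],.06))
print("below",rect(q,.003,.07,[.6136,-.2383],.08))
k=(abs(q[...,2]-.082)<.012)&(np.hypot(q[...,0]-.6136,q[...,1]+.2383)<.025);t=q[k];f=np.linalg.lstsq(np.c_[t[:,:2],np.ones(len(t))],t[:,2],rcond=None)[0];print("slope deg",np.degrees(np.arctan(f[:2])))
im,d=get_image("side");q=cloud(d,get_calibration("side"))
m=(im[...,0]>60)&(im[...,1]<40)&(im[...,2]<40)&(np.hypot(q[...,0]-.515,q[...,1]-.22)<.1)&(q[...,2]>.02)
print("red plate",m.sum(),np.round(inD(np.nanmedian(q[m],0)),4))
h=(q[...,2]>.035)&(q[...,2]<.075)&(np.hypot(q[...,0]-.6136,q[...,1]+.2383)<.055)
# side faces of pile_1 (z .035-.052) vs carton_a (z .062-.078) seen from side camera
for lo,hi in((.012,.026),(.036,.052),(.062,.078)):
    k=(q[...,2]>lo)&(q[...,2]<hi)&(np.hypot(q[...,0]-.6136,q[...,1]+.2383)<.05);x=(q[k][:,:2]-[.6136,-.2383])*1000
    print(lo,k.sum(),"e",np.percentile(x@e,[2,98]).round(1),"n",np.percentile(x@n,[2,98]).round(1))
q=cloud(get_image("top")[1],get_calibration("top"));print("mag",rect(q,.056,.07,O,.05))
E
```

```text
29.9667 stack (4382, array([ 614.6, -239. ]), 72.2, 56.6, 58.8, np.float64(0.0823))
below (3043, array([ 607.1, -237.4]), 110.1, 94.2, 62.8, np.float64(0.0051))
slope deg [ 0.0809836  -0.20755723]
red plate 337 [-0.1536 -0.0021]
0.012 129 e [-35.6  35.4] n [-33.5  21.3]
0.036 161 e [-35.9  33.2] n [-31.8  22.5]
0.062 181 e [-35.8  34.2] n [-31.6  21.6]
mag (558, array([506.4,  92.8]), 75.1, 59.2, 85.6, np.float64(0.0641))
```

The carton lies flat within 1.5 mm and 0.2° of the one below. The pile and tray are unmoved, the slide is out, and two cartons remain in the magazine.

```bash
python3 -c "
from plant import *
print(job_done())"
```

```text
the job is handed in; nothing more can be done
None
```

The job is handed in: the lowest carton was ejected with one full push and set flat on the pile, about 1 mm and 0.2° off the carton below by my last measurement, with the slide back out (no verdict was returned).

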